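Load the sample carrier

TASK

Collect the four white sample bottles into the yellow carrier: each goes upright, all the way down, into the cup of the same colour as its cap. Set them down without dropping or tipping them, and leave the two brown bottles standing where they are.

Things in the scene. Friction and masses are not known exactly. Their poses are not given: they have to be found in the camera images.
- bottle_red: white plastic sample bottle with a red screw cap, loose, standing upright on the table: 94 mm tall; body 48 mm in diameter up to 50 mm, sloping shoulder to a 30 mm neck at 62 mm; cap 34 mm in diameter from 70 to 94 mm, the best place to grip. About 0.14 kg. Origin: centre of the underside, z up along its axis
- bottle_blue: white plastic sample bottle with a blue screw cap, loose, standing upright on the table: 94 mm tall; body 48 mm in diameter up to 50 mm, sloping shoulder to a 30 mm neck at 62 mm; cap 34 mm in diameter from 70 to 94 mm, the best place to grip. About 0.14 kg. Origin: centre of the underside, z up along its axis
- bottle_green: white plastic sample bottle with a green screw cap, loose, standing upright on the table: 94 mm tall; body 48 mm in diameter up to 50 mm, sloping shoulder to a 30 mm neck at 62 mm; cap 34 mm in diameter from 70 to 94 mm, the best place to grip. About 0.14 kg. Origin: centre of the underside, z up along its axis
- bottle_black: white plastic sample bottle with a black screw cap, loose, standing upright on the table: 94 mm tall; body 48 mm in diameter up to 50 mm, sloping shoulder to a 30 mm neck at 62 mm; cap 34 mm in diameter from 70 to 94 mm, the best place to grip. About 0.14 kg. Origin: centre of the underside, z up along its axis
- brown_red: look-alike that does not belong: DARK BROWN bottle with a red cap, loose, standing on the table, same shape and size as the white bottles (94 mm tall, body 48 mm, cap 34 mm). Origin: centre of the underside, z up
- brown_blue: look-alike that does not belong: DARK BROWN bottle with a blue cap, loose, standing on the table, same shape and size as the white bottles (94 mm tall, body 48 mm, cap 34 mm). Origin: centre of the underside, z up
- cup_red: red round open cup, inside 68, outside 78 mm wide, 16 mm high, floor 4 mm thick; fixed, one of four set two by two, 82 mm apart, in the yellow carrier tray (180 mm square plus two 16 mm ledges, rim 30 mm high), also fixed. Its underside is 5 mm above the table, so a bottle in it stands 9 mm above the table. Origin: centre of its underside, z up; x, y along the tray's sides
- cup_blue: blue round open cup, inside 68, outside 78 mm wide, 16 mm high, floor 4 mm thick; fixed, one of four set two by two, 82 mm apart, in the yellow carrier tray (180 mm square plus two 16 mm ledges, rim 30 mm high), also fixed. Its underside is 5 mm above the table, so a bottle in it stands 9 mm above the table. Origin: centre of its underside, z up; x, y along the tray's sides
- cup_green: green round open cup, inside 68, outside 78 mm wide, 16 mm high, floor 4 mm thick; fixed, one of four set two by two, 82 mm apart, in the yellow carrier tray (180 mm square plus two 16 mm ledges, rim 30 mm high), also fixed. Its underside is 5 mm above the table, so a bottle in it stands 9 mm above the table. Origin: centre of its underside, z up; x, y along the tray's sides
- cup_black: black round open cup, inside 68, outside 78 mm wide, 16 mm high, floor 4 mm thick; fixed, one of four set two by two, 82 mm apart, in the yellow carrier tray (180 mm square plus two 16 mm ledges, rim 30 mm high), also fixed. Its underside is 5 mm above the table, so a bottle in it stands 9 mm above the table. Origin: centre of its underside, z up; x, y along the tray's sides

How it is judged:
By the outcome, as a careful person would: the job done as asked, in the order asked, and still so for the second after the job is handed in, with the robot touching nothing.
It also fails if it takes over 90 s, if anything falls off the work surface, if the arm or the gripper's body presses on something with over 40 N, if the wrist force passes 120 N, or if a joint passes its speed limit or range.

ROBOT

A 7-joint arm with a two-finger parallel gripper is mounted at the origin on the work surface. World frame = base frame: x ahead of the robot, y to its left, z up, the work surface at z = 0. Lengths are in m, angles in rad, forces in N, time in s.
With the tool pointing down it reaches from about 0.425 to 0.875 m from the base axis. Payload 4.7 kg.
Tool frame: the origin (TCP) lies on the mounting face of the last link; the fingertips stand 182 mm ahead of it and the grasp point (between the pads) lies 164 mm ahead of it; x points along the fingers, y is the direction in which the jaws open and shut, and the axes are right-handed (so a half turn about x gives the same grasp; the last joint's range is limited). The gripper opens to 87 mm and grips with 3 to 60 N. Pads are 19 mm wide; open, the fingers measure 117 mm over their backs; the gripper's body (75 mm by 190 mm) begins 51 mm behind the grasp point.
Start: joints at [-1.183, 0.321, -0.07, 1.45, 0.023, 1.371, -0.057], TCP at [0.237, 0.605, 0.405] pointing down, gripper open.
Joint ranges: [-2.86, 2.86], [-0.3, 2.09], [-1.38, 1.24], [0.06, 2.45], [-1.56, 4.7], [0.09, 2.05], [-2.69, 2.69]. Speed limits (rad/s): [2.57, 2.57, 3.14, 3.14, 3.14, 3.14, 3.14].

INTERFACE

Orientations are given as a rotation vector (axis times angle).
In Python, from bench import monitor, get_image, ctrl gives the robot as it stands.
- The arm moves only by the shell command python3 -m creep 'ROWS' [FORCE]. ROWS is JSON, a list of rows, each a list of 7 numbers: the shift along the tool's x, y, z in mm, then the turn, a rotation vector about the tool's x, y, z in rad, then the finger opening in mm, from 0 to 87. A call has 1 to 5 rows; each row shifts and turns the commanded pose from where the row before left it, along the tool's axes as they then stand; what a row does not reach is not made up. A row lasts 1/10 s, in which the tool goes at most 50 mm and 8.59 degrees, less where a joint would pass 70% of its speed; a pose out of reach is approached as far as the arm can. A call is refused whole if a number of a shift passes 50 or a number of a turn 0.15, either way. A call with a gripper value outside its range is refused whole. The fingers move at their own pace and stop on an object; FORCE is the grip in N (left out, the last holds). Time passes only in rows, so rows that do not move let the fingers close. It gives the time, the measured TCP pose, the force and the opening at its end, in the units of the state.
- monitor.get_state(): the state, without advancing time (a new reading comes with each control period).
- get_image(name): name is "scene" or "top" or "wrist"; returns a dict with "img" (400x640x3 uint8, red, green, blue), "mtx" (3x3 intrinsics, pixels), "D" ([k1, k2, p1, p2, k3] as OpenCV has them; the pictures are not rectified), "view" (4x4, takes a point from world to camera coordinates). Camera axes: x right, y up, looking along -z (the intrinsics and any distortion apply to the point x, -y, -z); pixel columns grow to the right and rows downward; lengths in m; the calibration is good to about 2 mm. A picture is of the moment at which its call begins. There is no depth.
- ctrl.close_job(): hands the job in, once; it reports no verdict.
The state is a dict: "time": time; "joint_positions": joint angles; "qd": joint speeds; "joint_torque": joint torques, N m; "position": TCP position; "tool_rot": TCP orientation; "ft_force": force on the tool from outside, world axes, zero at the start; "torque": the same for the moment, N m; "grip_width": opening from 0.0 (shut) to 1.0 (fully open).
Only numpy, scipy, OpenCV 4.12 (cv2) and the standard library are available. Lean on these libraries where they do the work, as an engineer would, in place of code of your own. Each camera call takes 0.05 s, during which the arm holds its last target.

## Working session

There is one attempt and no reset: what is moved stays moved. The work goes in short steps, Python scripts to look and compute and a shell command to move; the robot and the scene stay as the last step left them, time stands still between calls to the robot, and variables do not carry over. Pictures are saved under pics/ and viewed, and the job is handed in when it is done.

```bash
ls; mkdir -p pics; python3 - <<'E'
from bench import monitor,get_image
import cv2
for k,v in monitor.get_state().items(): print(k,v)
for n in ("scene","top","wrist"):
    d=get_image(n); cv2.imwrite(f"pics/{n}0.png",d["img"][:,:,::-1]); print(n,d["mtx"].tolist(),d["D"],d["view"].round(4).tolist() if hasattr(d["view"],'round') else d["view"])
E
```

```text
pics
time 0.0
joint_positions [-1.18290944  0.32182126 -0.07006202  1.45166342  0.02259658  1.37076224
 -0.05685943]
qd [-3.90058100e-04  3.07008885e-04  7.81383458e-04 -1.23352456e-04
  4.19809237e-04 -4.90668365e-04 -7.04782234e-05]
joint_torque [-1.54850368e-04 -4.91295147e+01 -4.04037489e-01 -3.12519872e+01
 -6.39300956e-02  4.39324498e-02  1.81159926e-04]
position [0.2373125  0.60491933 0.40366794]
tool_rot [ 0.29177319  1.55108302 -0.29469499]
ft_force [ 0.10264016 -0.65709216 -0.331633  ]
torque [ 0.03549483 -0.0377373  -0.03121383]
grip_width 1.002189558379996
scene [[395.1781939479167, 0.0, 325.1845992721275], [0.0, 395.1781939479167, 201.72178105045728], [0.0, 0.0, 1.0]] [-0.07498023  0.          0.          0.          0.        ] [[0.297, 0.9549, 0.0001, -0.1411], [-0.4949, 0.1538, 0.8552, 0.215], [0.8166, -0.2541, 0.5183, -1.3457], [0.0, 0.0, 0.0, 1.0]]
top [[424.11149298229265, 0.0, 313.5168294522607], [0.0, 424.11149298229265, 200.1011303142537], [0.0, 0.0, 1.0]] [-0.01231238  0.          0.          0.          0.        ] [[-0.0131, -0.9999, 0.0112, -0.0023], [0.9976, -0.0123, 0.0675, -0.5071], [-0.0674, 0.012, 0.9977, -1.2236], [0.0, 0.0, 0.0, 1.0]]
wrist [[336.708312250602, 0.0, 323.7008030503222], [0.0, 336.708312250602, 195.94381754877938], [0.0, 0.0, 1.0]] [0.01855114 0.         0.         0.         0.        ] [[0.3647, 0.9311, -0.0021, -0.6498], [-0.8876, 0.347, -0.3029, 0.0384], [-0.2813, 0.1123, 0.953, -0.3921], [0.0, 0.0, 0.0, 1.0]]
```

View pics/top0.png

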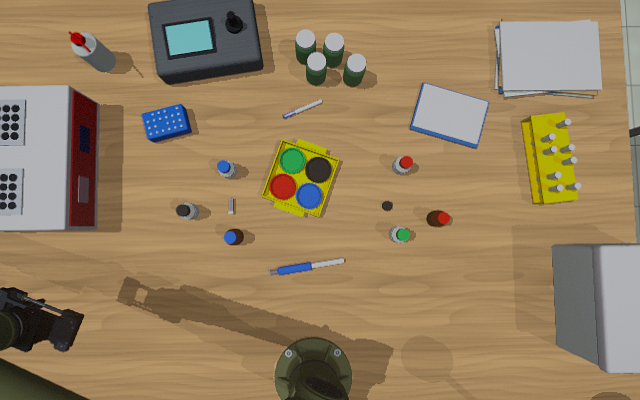

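View pics/scene0.png

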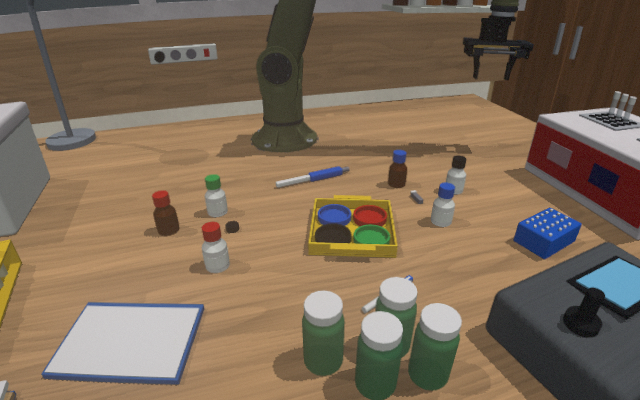

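View pics/wrist0.png

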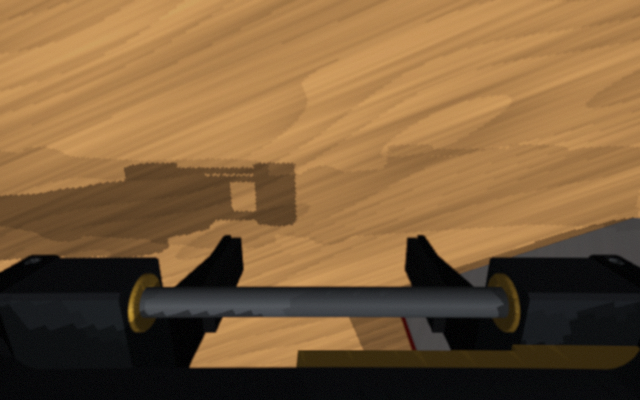

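Top view: the white bottles are blue cap (225,166), black cap (183,210), red cap (404,163) and green cap (401,235). The brown ones are at (234,237) and (440,218). Cups: green (292,160), black (318,169), red (283,187), blue (309,196). I'll measure these in both views.

```bash
cat > h.py <<'E'
import numpy as np, cv2
from bench import monitor,get_image
from scipy.spatial.transform import Rotation as R
def ray(d,uv):
    p=cv2.undistortPoints(np.array([[uv]],float),np.array(d["mtx"]),np.array(d["D"]))[0,0]
    V=np.array(d["view"]); c=-V[:3,:3].T@V[:3,3]
    r=V[:3,:3].T@np.array([p[0],-p[1],-1]); return c,r/np.linalg.norm(r)
def onz(d,uv,z):
    c,r=ray(d,uv); return c+r*(z-c[2])/r[2]
def proj(d,P):
    V=np.array(d["view"]); q=V[:3,:3]@np.asarray(P,float)+V[:3,3]; q=np.array([q[0],-q[1],-q[2]])
    return cv2.projectPoints(q.reshape(1,1,3),np.zeros(3),np.zeros(3),np.array(d["mtx"]),np.array(d["D"]))[0].ravel()
def tri(c1,r1,c2,r2):
    A=np.c_[r1,-r2]; t=np.linalg.lstsq(A,c2-c1,rcond=None)[0]
    a=c1+r1*t[0]; b=c2+r2*t[1]; return (a+b)/2,np.linalg.norm(a-b)
def mask(img,col):
    h=cv2.cvtColor(img,cv2.COLOR_RGB2HSV); H,S,V=[h[...,i].astype(int) for i in range(3)]
    if col=="red": m=((H<6)|(H>174))&(S>170)&(V>70)
    if col=="blue": m=(H>105)&(H<125)&(S>130)&(V>60)
    if col=="green": m=(H>55)&(H<80)&(S>130)&(V>60)
    if col=="black": m=(V<65)
    return m.astype(np.uint8)
def blobs(img,col,near,rad,amin=15):
    m=mask(img,col); w=np.zeros_like(m); cv2.circle(w,tuple(int(x) for x in near),rad,1,-1)
    n,l,s,c=cv2.connectedComponentsWithStats(m*w)
    return sorted([(int(s[i,4]),c[i],s[i,:4]) for i in range(1,n) if s[i,4]>=amin],key=lambda t:-t[0])
E
cat > m1.py <<'E'
from h import *
T=get_image("top");S=get_image("scene")
caps={"red":((404,163),(212,233)),"blue":((225,167),(446,191)),"green":((403,235),(213,183)),"black":((182,210),(458,163)),"brown_red":((441,218),(162,200)),"brown_blue":((233,237),(399,157))}
for n,(a,b) in caps.items():
    col=n.split("_")[-1]
    ba=blobs(T["img"],col,a,14);bb=blobs(S["img"],col,b,13)
    a0,b0=ba[0],bb[0]
    P=onz(T,a0[1],.082); Q,g=tri(*ray(T,a0[1]),*ray(S,b0[1]))
    print(n,a0[0],a0[1].round(1),a0[2],b0[0],b0[1].round(1),b0[2],"plane",P.round(4),"tri",Q.round(4),round(g,4),"sceneplane",onz(S,b0[1],.082).round(4))
cups={"red":(283,187),"blue":(309,196),"green":(292,160),"black":(318,169)}
C={}
for n,a in cups.items():
    b0=blobs(T["img"],n,a,18)[0]; C[n]=onz(T,b0[1],.014); print("cup",n,b0[0],b0[1].round(1),b0[2],C[n].round(4))
ks=list(C)
for i in range(4):
    for j in range(i): print(ks[i],ks[j],np.linalg.norm(C[ks[i]]-C[ks[j]]).round(4))
E
python3 m1.py
```

```text
red 115 [406.  161.7] [400 156  13  12] 139 [210.3 226.7] [202 222  18  10] plane [ 0.6071 -0.2681  0.082 ] tri [ 0.6055 -0.266   0.0921] 0.0004 sceneplane [ 0.5901 -0.2668  0.082 ]
blue 117 [223.  166.1] [217 161  13  12] 161 [447.1 189.7] [440 183  15  16] plane [0.6006 0.2427 0.082 ] tri [0.601  0.2436 0.0837] 0.0026 sceneplane [0.5987 0.2469 0.082 ]Traceback (most recent call last):
  File "m1.py", line 7, in <module>
    a0,b0=ba[0],bb[0]
                ~~^^^
IndexError: list index out of range
```

```bash
python3 - <<'E'
from h import *
T=get_image("top");S=get_image("scene")
ht=cv2.cvtColor(T["img"],cv2.COLOR_RGB2HSV);hs=cv2.cvtColor(S["img"],cv2.COLOR_RGB2HSV)
for p in [(213,178),(213,183),(212,229),(212,235),(458,160),(458,166),(445,190)]: print("s",p,hs[p[1],p[0]])
for p in [(404,235),(406,161),(183,210),(178,211),(190,212),(318,169)]: print("t",p,ht[p[1],p[0]])
def crop(im,x,y,w,h,k): return cv2.resize(im[y:y+h,x:x+w,::-1],None,fx=k,fy=k,interpolation=0)
cv2.imwrite("pics/c1.png",np.vstack([crop(T["img"],160,145,100,60,8)]))
cv2.imwrite("pics/c2.png",np.vstack([crop(S["img"],150,165,100,70,8)]))
E
```

```text
s (213, 178) [ 62 132 145]
s (213, 183) [ 53 113  97]
s (212, 229) [  3 189 169]
s (212, 235) [  4 153 113]
s (458, 160) [14 68 49]
s (458, 166) [13 68 45]
s (445, 190) [114 132 104]
t (404, 235) [ 68 178 158]
t (406, 161) [  4 226 174]
t (183, 210) [ 8 36 57]
t (178, 211) [ 5 29 53]
t (190, 212) [ 60   6 121]
t (318, 169) [13 57 54]
```

View pics/c2.png

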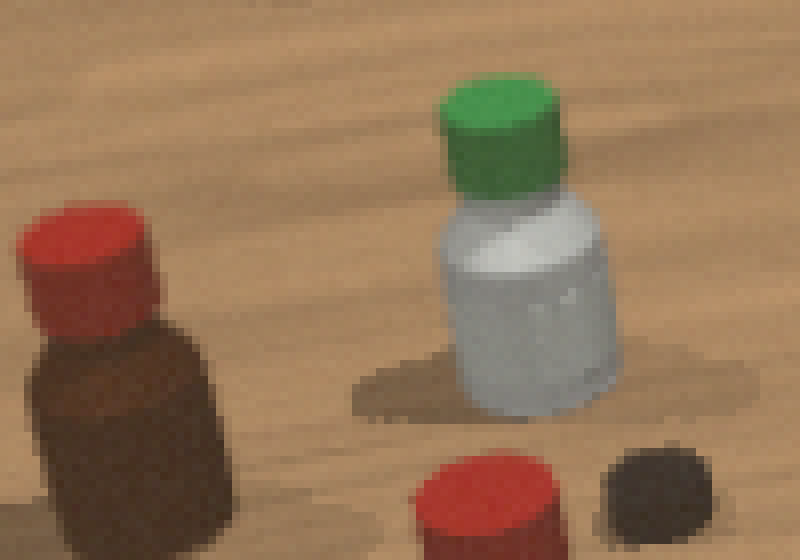

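View pics/c1.png

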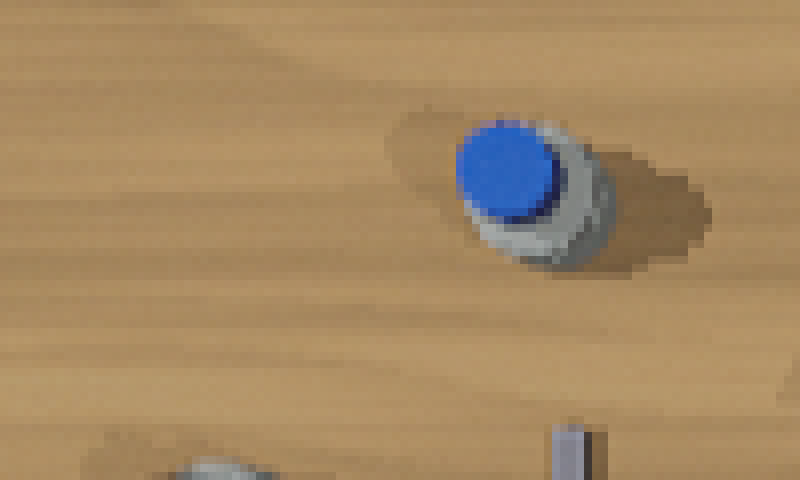

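The crops show clear cap discs in both views: green at about (212,181) in scene, blue at about (223,166) in top. The masks need looser limits.

```bash
python3 - <<'E'
s=open('h.py').read()
s=s.replace('(S>170)&(V>70)','(S>145)&(V>60)').replace('(H>105)&(H<125)&(S>130)&(V>60)','(H>104)&(H<130)&(S>75)&(V>30)').replace('(H>55)&(H<80)&(S>130)&(V>60)','(H>48)&(H<85)&(S>90)&(V>40)').replace('(V<65)','(V<72)')
open('h.py','w').write(s)
s=open('m1.py').read()
s=s.replace('(212,233)','(211,230)').replace('(213,183)','(213,181)').replace(',13)',',17)')
open('m1.py','w').write(s)
E
python3 m1.py
```

```text
red 116 [406.  161.8] [399 156  14  12] 283 [211.  230.9] [202 222  19  20] plane [ 0.607  -0.2681  0.082 ] tri [ 0.6068 -0.2669  0.0836] 0.0015 sceneplane [ 0.6047 -0.2663  0.082 ]
blue 130 [223.2 166.3] [217 160  14  13] 221 [446.2 190.2] [439 182  16  17] plane [0.6001 0.242  0.082 ] tri [0.6004 0.2426 0.0823] 0.0015 sceneplane [0.6001 0.2438 0.082 ]
green 131 [402.6 234.3] [396 229  14  12] 181 [212.4 181.5] [205 175  15  15] plane [ 0.4049 -0.2531  0.082 ] tri [ 0.405  -0.2521  0.0829] 0.0015 sceneplane [ 0.4036 -0.2514  0.082 ]
black 121 [182.9 210. ] [177 205  13  11] 154 [458.6 161.9] [452 156  14  13] plane [0.4797 0.3531 0.082 ] tri [0.4803 0.3543 0.0817] 0.0023 sceneplane [0.4808 0.3553 0.082 ]
brown_red 122 [442.9 217.7] [436 212  14  12] 177 [160.5 197.8] [153 191  16  16] plane [ 0.4492 -0.3666  0.082 ] tri [ 0.4492 -0.3653  0.0843] 0.0012 sceneplane [ 0.4453 -0.3653  0.082 ]
brown_blue 137 [230.  236.9] [224 231  13  13] 145 [399.2 155.8] [393 150  13  13] plane [0.4039 0.2232 0.082 ] tri [0.4042 0.2238 0.0825] 0.0015 sceneplane [0.4033 0.2251 0.082 ]
cup red 506 [282.4 186.1] [270 174  26  25] [0.5495 0.0822 0.014 ]
cup blue 542 [308.5 195.5] [296 183  26  26] [0.5211 0.0058 0.014 ]
cup green 531 [291.7 160.1] [279 148  26  26] [0.6264 0.0542 0.014 ]
cup black 518 [317.8 169.4] [305 157  26  26] [ 0.5978 -0.0227  0.014 ]
blue red 0.0815
green red 0.0819
green blue 0.116
black red 0.1154
black blue 0.0818
black green 0.082
```

Heights triangulate to 82–84 mm and the cup spacing comes out at 81.5–82 mm, so these are consistent. Next is a helper that works out tool-axis shifts.

```bash
cat > go.py <<'E'
import sys
from h import *
# usage: go.py x y zgrasp : shift needed of grasp point, in tool axes, mm; + turn to be vertical
s=monitor.get_state(); M=R.from_rotvec(s["tool_rot"]).as_matrix(); p=np.array(s["position"])
g=p+M[:,0]*.164
print("t",round(s["time"],2),"grasp pt",g.round(4),"F",np.round(s["ft_force"],1),"w",round(s["grip_width"]*87,1))
x=np.array([0,0,-1.]); tilt=M.T@np.cross(M[:,0],x)
print("x",M[:,0].round(4),"y",M[:,1].round(4),"tilt-turn",tilt.round(4),"q",np.round(s["joint_positions"],2))
for k in range(1,len(sys.argv)-2,3):
    d=np.array([float(v) for v in sys.argv[k:k+3]])
    print(d,"shift mm",(M.T@(d-g)*1000).round(1)); g=d
E
python3 go.py .6004 .2424 .2 .6004 .2424 .082
```

```text
t 0.45 grasp pt [0.2374 0.6051 0.2407] F [-0.4  0.3 -0.2] w 87.2
x [ 0.e+00 -1.e-04 -1.e+00] y [ 3.651e-01  9.310e-01 -1.000e-04] tilt-turn [0.     0.0001 0.0001] q [-1.18  0.32 -0.07  1.45  0.02  1.37 -0.06]
[0.6004 0.2424 0.2   ] shift mm [  40.7 -205.1  470.4]
[0.6004 0.2424 0.082 ] shift mm [118.   0.  -0.]
```

```bash
python3 -m creep '[[0,-10,25,0,0,0,87],[0,-20,42,0,0,0,87],[0,-20,45,0,0,0,87],[0,-20,45,0,0,0,87],[0,-20,45,0,0,0,87]]' 25; python3 -m creep '[[0,-20,45,0,0,0,87],[0,-20,45,0,0,0,87],[0,-20,45,0,0,0,87],[0,-20,45,0,0,0,87],[0,-20,42,0,0,0,87]]'; python3 -m creep '[[0,-10,30,0,0,0,87],[0,-5,16,0,0,0,87],[0,0,0,0,0,0,87],[0,0,0,0,0,0,87]]'; python3 go.py .6004 .2424 .14 .6004 .2424 .082
```

```text
time: 0.95
position: [0.3936, 0.446, 0.4051]
tool_rot: [0.294, 1.55, -0.292]
ft_force: [0.9, 0.8, -0.1]
grip_width: 0.999
time: 1.45
position: [0.564, 0.2715, 0.4051]
tool_rot: [0.294, 1.55, -0.293]
ft_force: [0.7, -0.2, -0.4]
grip_width: 1.003
time: 1.85
position: [0.5991, 0.2445, 0.4046]
tool_rot: [0.293, 1.553, -0.291]
ft_force: [-0.4, 0.7, -1.7]
grip_width: 0.995
t 1.85 grasp pt [0.5989 0.2447 0.2406] F [-0.4  0.7 -1.7] w 86.6
x [-0.0014  0.0013 -1.    ] y [3.634e-01 9.317e-01 7.000e-04] tilt-turn [-0.     -0.0017 -0.0007] q [-0.6   0.31  0.22  1.47 -0.07  1.37  0.82]
[0.6004 0.2424 0.14  ] shift mm [100.6  -1.6   2.4]
[0.6004 0.2424 0.082 ] shift mm [58.  -0.   0.1]
```

```bash
python3 -m creep '[[20,0,1,0,0,0,87],[35,-1,1,0,0,0,87],[30,-1,0,0,0,0,87],[15,0,0,0,0,0,87],[0,0,0,0,0,0,87]]'; python3 go.py .6004 .2424 .082; python3 - <<'E'
from h import *
d=get_image("wrist"); cv2.imwrite("pics/w1.png",d["img"][:,:,::-1])
E
```

```text
time: 2.35
position: [0.5992, 0.2419, 0.3024]
tool_rot: [0.289, 1.556, -0.292]
ft_force: [-0.2, -0.6, 0.7]
grip_width: 1.001
t 2.35 grasp pt [0.5985 0.2418 0.1384] F [-0.2 -0.6  0.7] w 87.1
x [-0.0047 -0.001  -1.    ] y [ 0.3622  0.9321 -0.0026] tilt-turn [ 0.     -0.004   0.0026] q [-0.59  0.38  0.21  1.59 -0.09  1.18  0.84]
[0.6004 0.2424 0.082 ] shift mm [56.4  1.4  1.8]
```

View pics/w1.png

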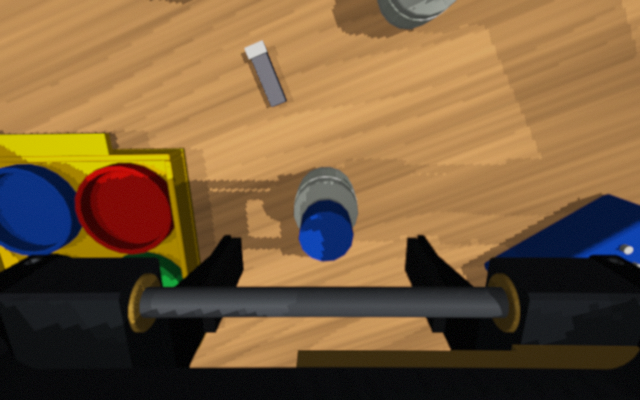

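The blue cap (326,230) is centred between the fingers (midpoint 322). I'll go down, grip and lift.

```bash
python3 -m creep '[[15,1,1,0,0,0,87],[20,0,1,0,0,0,87],[15,0,0,0,0,0,87],[6,0,0,0,0,0,87],[0,0,0,0,0,0,87]]'; python3 -m creep '[[0,0,0,0,0,0,70],[0,0,0,0,0,0,55],[0,0,0,0,0,0,40],[0,0,0,0,0,0,25],[0,0,0,0,0,0,25]]' 25;python3 -m creep '[[0,0,0,0,0,0,25],[0,0,0,0,0,0,25],[0,0,0,0,0,0,25]]' 25; python3 go.py .6004 .2424 .082
```

```text
time: 2.9
position: [0.6032, 0.2403, 0.2479]
tool_rot: [0.293, 1.552, -0.294]
ft_force: [0.5, -0.2, 0.9]
grip_width: 1.002
time: 3.4
position: [0.6035, 0.2403, 0.2491]
tool_rot: [0.294, 1.55, -0.293]
ft_force: [-0.5, 0.1, 0.1]
grip_width: 0.628
time: 3.7
position: [0.6034, 0.2403, 0.2488]
tool_rot: [0.293, 1.551, -0.293]
ft_force: [-0.0, -0.5, -0.8]
grip_width: 0.373
t 3.7 grasp pt [0.6035 0.2403 0.0848] F [-0.  -0.5 -0.8] w 32.4
x [ 1.e-04  1.e-04 -1.e+00] y [3.651e-01 9.310e-01 2.000e-04] tilt-turn [ 0.      0.0001 -0.0002] q [-0.59  0.43  0.21  1.63 -0.1   1.08  0.85]
[0.6004 0.2424 0.082 ] shift mm [ 2.8  0.8 -3.6]
```

```bash
python3 -m creep '[[-5,0,0,0,0,0,25],[-10,0,0,0,0,0,25],[-20,0,0,0,0,0,25],[-30,0,0,0,0,0,25],[-35,0,0,0,0,0,25]]' 30; python3 -m creep '[[-20,0,0,0,0,0,25],[-10,0,0,0,0,0,25],[0,0,0,0,0,0,25],[0,0,0,0,0,0,25]]'; python3 go.py .5245 .0045 .214 .5245 .0045 .094; python3 - <<'E'
from h import *
d=get_image("scene"); cv2.imwrite("pics/s1.png",d["img"][:,:,::-1])
E
```

```text
time: 4.2
position: [0.603, 0.24, 0.3494]
tool_rot: [0.292, 1.552, -0.294]
ft_force: [0.6, 0.6, -0.3]
grip_width: 0.372
time: 4.6
position: [0.6031, 0.2402, 0.3777]
tool_rot: [0.293, 1.552, -0.294]
ft_force: [0.4, 0.6, -1.9]
grip_width: 0.369
t 4.6 grasp pt [0.6029 0.2401 0.2137] F [ 0.4  0.6 -1.9] w 32.1
x [-1.4e-03 -6.0e-04 -1.0e+00] y [ 0.3651  0.931  -0.0011] tilt-turn [ 0.     -0.0011  0.0011] q [-0.6   0.33  0.22  1.5  -0.07  1.32  0.83]
[0.5245 0.0045 0.214 ] shift mm [  -0.  -247.9   13.1]
[0.5245 0.0045 0.094 ] shift mm [1.2e+02 1.0e-01 1.0e-01]
```

View pics/s1.png

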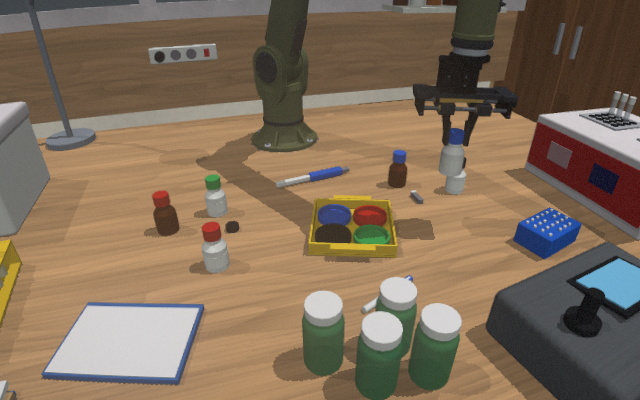

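The bottle hangs upright in the gripper at (455,150) and the others are undisturbed. Moving to the blue cup.

```bash
python3 -m creep '[[0,-20,1,0,0,0,25],[0,-40,3,0,0,0,25],[0,-45,3,0,0,0,25],[0,-45,3,0,0,0,25],[0,-45,2,0,0,0,25]]'; python3 -m creep '[[0,-33,1,0,0,0,25],[0,-15,0,0,0,0,25],[0,-5,0,0,0,0,25],[0,0,0,0,0,0,25],[0,0,0,0,0,0,25]]'; python3 go.py .5245 .0045 .11
```

```text
time: 5.15
position: [0.5423, 0.0527, 0.3771]
tool_rot: [0.292, 1.553, -0.294]
ft_force: [0.4, -0.5, -0.4]
grip_width: 0.366
time: 5.65
position: [0.5254, 0.0067, 0.3784]
tool_rot: [0.291, 1.551, -0.291]
ft_force: [0.1, -0.2, -1.8]
grip_width: 0.368
t 5.65 grasp pt [0.5254 0.0068 0.2144] F [ 0.1 -0.2 -1.8] w 32.0
x [-2.e-04  6.e-04 -1.e+00] y [3.625e-01 9.320e-01 4.000e-04] tilt-turn [-0.     -0.0004 -0.0004] q [-0.4   0.07  0.35  1.81 -0.02  1.27  1.16]
[0.5245 0.0045 0.11  ] shift mm [ 1.044e+02 -2.500e+00  1.000e-01]
```

```bash
python3 -m creep '[[15,0,0,0,0,0,25],[30,-1,0,0,0,0,25],[30,0,0,0,0,0,25],[15,0,0,0,0,0,25],[0,0,0,0,0,0,25]]';  python3 - <<'E'
from h import *
d=get_image("top"); cv2.imwrite("pics/t2.png",cv2.resize(d["img"][120:240,200:400,::-1],None,fx=4,fy=4))
d=get_image("scene"); cv2.imwrite("pics/s2.png",cv2.resize(d["img"][80:260,220:500,::-1],None,fx=2.8,fy=2.8))
E
python3 go.py .5245 .0045 .094
```

```text
time: 6.15
position: [0.5239, 0.0056, 0.286]
tool_rot: [0.29, 1.556, -0.292]
ft_force: [-0.2, 0.1, -1.4]
grip_width: 0.363
t 6.25 grasp pt [0.5251 0.005  0.1249] F [-0.2 -0.  -0.9] w 32.1
x [ 0.  0. -1.] y [0.3632 0.9317 0.    ] tilt-turn [ 0.  0. -0.] q [-0.38  0.15  0.35  1.91 -0.06  1.09  1.19]
[0.5245 0.0045 0.094 ] shift mm [30.9 -0.7 -0.4]
```

View pics/t2.png

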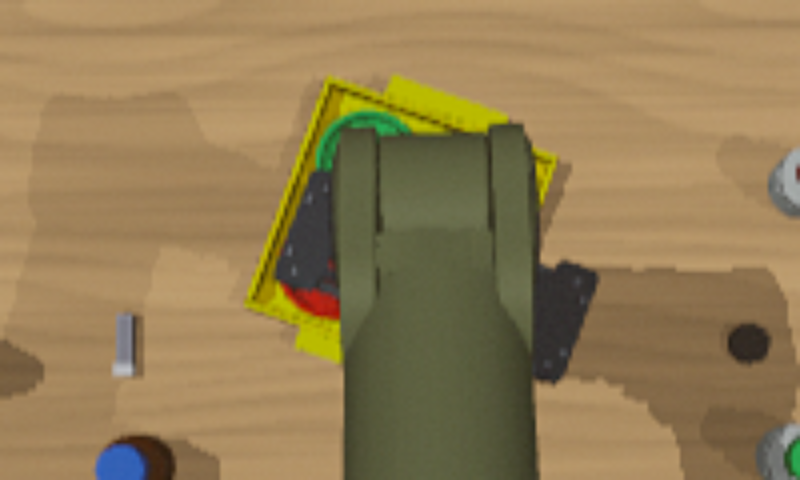

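View pics/s2.png

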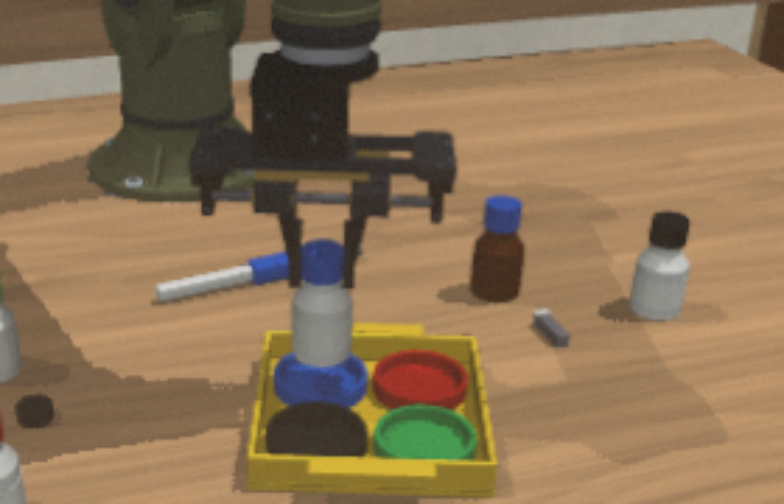

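The bottle is upright over the blue cup, at about (322,365) in the scene crop. Lowering gently.

```bash
python3 -m creep '[[8,0,0,0,0,0,25],[10,-1,0,0,0,0,25],[8,0,0,0,0,0,25],[3,0,0,0,0,0,25],[0,0,0,0,0,0,25]]'; python3 -m creep '[[1,0,0,0,0,0,25],[0,0,0,0,0,0,25],[0,0,0,0,0,0,25]]'; python3 go.py .5245 .0045 .094
```

```text
time: 6.75
position: [0.524, 0.0027, 0.2591]
tool_rot: [0.293, 1.552, -0.294]
ft_force: [0.3, -0.4, -1.6]
grip_width: 0.373
time: 7.05
position: [0.5244, 0.0028, 0.2591]
tool_rot: [0.294, 1.55, -0.293]
ft_force: [-0.4, 0.0, -1.9]
grip_width: 0.369
t 7.05 grasp pt [0.5245 0.0028 0.0951] F [-0.4  0.  -1.9] w 32.1
x [ 6.e-04  2.e-04 -1.e+00] y [3.652e-01 9.309e-01 4.000e-04] tilt-turn [ 0.      0.0005 -0.0004] q [-0.38  0.18  0.35  1.94 -0.07  1.03  1.2 ]
[0.5245 0.0045 0.094 ] shift mm [ 1.1  1.6 -0.6]
```

```bash
python3 -m creep '[[1,0,0,0,0,0,25],[0,0,0,0,0,0,25],[0.5,0,0,0,0,0,25],[0,0,0,0,0,0,25]]'; python3 go.py .5245 .0045 .094
```

```text
time: 7.45
position: [0.5244, 0.0028, 0.2577]
tool_rot: [0.293, 1.55, -0.293]
ft_force: [-1.1, 0.8, 1.5]
grip_width: 0.373
t 7.45 grasp pt [0.5245 0.0028 0.0937] F [-1.1  0.8  1.5] w 32.5
x [ 6.e-04  2.e-04 -1.e+00] y [3.651e-01 9.310e-01 4.000e-04] tilt-turn [-0.      0.0005 -0.0004] q [-0.38  0.18  0.35  1.94 -0.07  1.03  1.2 ]
[0.5245 0.0045 0.094 ] shift mm [-0.3  1.6 -0.6]
```

Contact on the cup floor: fz went from −1.9 to +1.5 N at the expected height. Release and rise.

```bash
python3 -m creep '[[0,0,0,0,0,0,36],[0,0,0,0,0,0,45],[0,0,0,0,0,0,56],[0,0,0,0,0,0,62],[0,0,0,0,0,0,62]]'; python3 -m creep '[[-10,0,0,0,0,0,62],[-20,0,0,0,0,0,62],[-40,0,0,0,0,0,62],[-40,0,0,0,0,0,62],[-25,0,0,0,0,0,62]]' ; python3 -m creep '[[-10,0,0,0,0,0,62],[0,0,0,0,0,0,62],[0,0,0,0,0,0,62]]' ; python3 go.py .4800 .3536 .24 .48 .3536 .082; python3 - <<'E'
from h import *
d=get_image("scene"); cv2.imwrite("pics/s3.png",cv2.resize(d["img"][80:260,220:500,::-1],None,fx=2.8,fy=2.8))
E
```

```text
time: 7.95
position: [0.5242, 0.0028, 0.2572]
tool_rot: [0.293, 1.551, -0.293]
ft_force: [0.7, 0.8, -0.3]
grip_width: 0.668
time: 8.45
position: [0.5246, 0.0025, 0.3963]
tool_rot: [0.295, 1.546, -0.292]
ft_force: [0.1, 0.6, 0.4]
grip_width: 0.713
time: 8.75
position: [0.5238, 0.0028, 0.401]
tool_rot: [0.293, 1.553, -0.294]
ft_force: [-0.4, -0.9, -0.4]
grip_width: 0.712
t 8.75 grasp pt [0.5235 0.0028 0.237 ] F [-0.4 -0.9 -0.4] w 61.9
x [-1.8e-03 -1.0e-04 -1.0e+00] y [ 3.651e-01  9.310e-01 -8.000e-04] tilt-turn [-0.     -0.0016  0.0008] q [-0.4   0.05  0.35  1.78 -0.02  1.32  1.16]
[0.48   0.3536 0.24  ] shift mm [  -2.9  310.7 -168.6]
[0.48   0.3536 0.082 ] shift mm [1.58e+02 1.00e-01 3.00e-01]
```

View pics/s3.png

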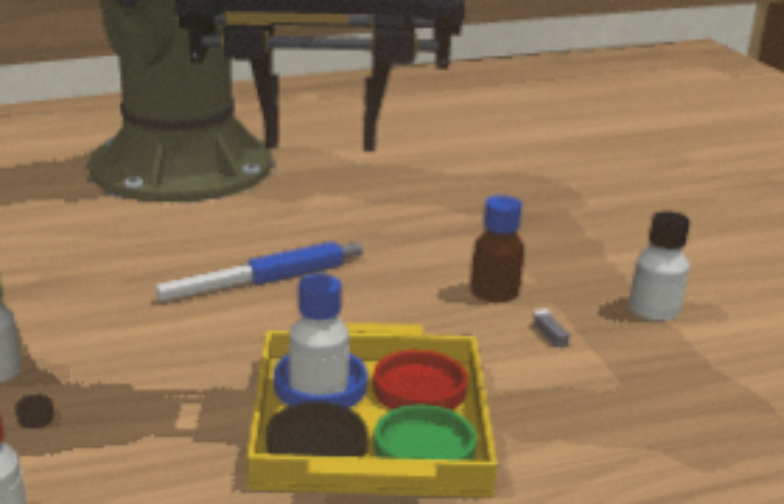

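Blue stands upright in its cup, seen at (320,340) in the crop. Black next.

```bash
python3 -m creep '[[0,18,-10,0,0,0,70],[0,37,-20,0,0,0,87],[0,37,-20,0,0,0,87],[0,37,-20,0,0,0,87],[0,37,-20,0,0,0,87]]' ; python3 -m creep '[[0,37,-20,0,0,0,87],[0,37,-20,0,0,0,87],[0,37,-20,0,0,0,87],[0,26,-15,0,0,0,87],[0,8,-4,0,0,0,87]]' ; python3 -m creep '[[0,0,0,0,0,0,87],[0,0,0,0,0,0,87],[0,0,0,0,0,0,87]]' ;  python3 go.py .48 .3536 .082
```

```text
time: 9.3
position: [0.5003, 0.1916, 0.4003]
tool_rot: [0.292, 1.553, -0.295]
ft_force: [1.7, -0.7, -0.3]
grip_width: 0.987
time: 9.8
position: [0.4782, 0.3581, 0.3997]
tool_rot: [0.287, 1.555, -0.29]
ft_force: [-0.4, 0.9, -0.4]
grip_width: 0.998
time: 10.1
position: [0.4814, 0.3519, 0.402]
tool_rot: [0.295, 1.55, -0.297]
ft_force: [0.2, 0.5, -0.5]
grip_width: 0.997
t 10.1 grasp pt [0.4814 0.3517 0.238 ] F [ 0.2  0.5 -0.5] w 86.7
x [-0.     -0.0012 -1.    ] y [ 0.3681  0.9298 -0.0011] tilt-turn [-0.      0.0004  0.0011] q [-0.74  0.21  0.08  1.6  -0.02  1.34  0.53]
[0.48   0.3536 0.082 ] shift mm [156.    1.4  -2.1]
```

```bash
python3 -m creep '[[20,0,0,0,0,0,87],[35,0,-1,0,0,0,87],[30,0,0,0,0,0,87],[10,0,0,0,0,0,87],[0,0,0,0,0,0,87]]';python3 -m creep '[[0,0,0,0,0,0,87],[0,0,0,0,0,0,87]]'; python3 go.py .48 .3536 .082; python3 - <<'E'
from h import *
d=get_image("wrist"); cv2.imwrite("pics/w4.png",d["img"][:,:,::-1])
E
```

```text
time: 10.6
position: [0.4796, 0.353, 0.306]
tool_rot: [0.293, 1.552, -0.297]
ft_force: [-0.7, -0.3, 1.3]
grip_width: 1.002
time: 10.8
position: [0.4803, 0.3546, 0.3094]
tool_rot: [0.296, 1.548, -0.291]
ft_force: [-0.2, -0.0, -0.1]
grip_width: 1.0
t 10.8 grasp pt [0.4808 0.3549 0.1454] F [-0.2 -0.  -0.1] w 87.0
x [ 0.0028  0.0022 -1.    ] y [0.3656 0.9308 0.0031] tilt-turn [-0.      0.0018 -0.0031] q [-0.74  0.27  0.07  1.71 -0.02  1.16  0.53]
[0.48   0.3536 0.082 ] shift mm [63.4 -1.7 -0.4]
```

View pics/w4.png

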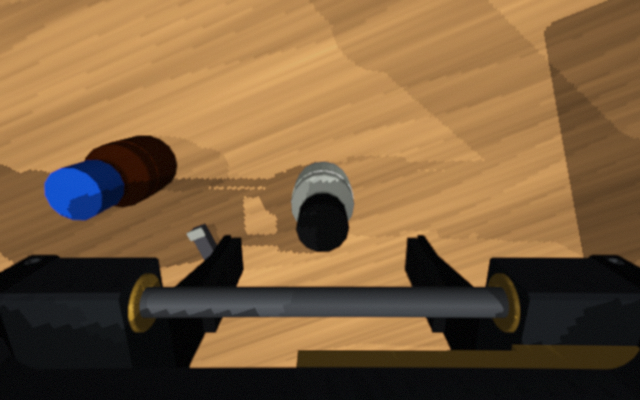

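The black cap (322,222) is centred between the fingers; the brown blue-capped bottle at (85,190) is clear of them. Going down.

```bash
python3 -m creep '[[15,0,0,0,0,0,87],[22,0,0,0,0,0,87],[16,0,0,0,0,0,87],[7,0,0,0,0,0,87],[0,0,0,0,0,0,87]]'; python3 -m creep '[[0,0,0,0,0,0,70],[0,0,0,0,0,0,55],[0,0,0,0,0,0,40],[0,0,0,0,0,0,25],[0,0,0,0,0,0,25]]' 30;python3 -m creep '[[0,0,0,0,0,0,25],[0,0,0,0,0,0,25],[0,0,0,0,0,0,25]]'; python3 go.py .48 .3536 .082
```

```text
time: 11.35
position: [0.4791, 0.3541, 0.2458]
tool_rot: [0.292, 1.552, -0.295]
ft_force: [0.9, -0.0, -0.6]
grip_width: 0.999
time: 11.85
position: [0.4796, 0.3544, 0.2477]
tool_rot: [0.294, 1.55, -0.293]
ft_force: [0.4, 0.6, -0.6]
grip_width: 0.632
time: 12.15
position: [0.4795, 0.3544, 0.2473]
tool_rot: [0.293, 1.551, -0.293]
ft_force: [-0.3, -1.3, -0.6]
grip_width: 0.373
t 12.15 grasp pt [0.4796 0.3544 0.0833] F [-0.3 -1.3 -0.6] w 32.5
x [ 1.e-04  1.e-04 -1.e+00] y [3.651e-01 9.310e-01 1.000e-04] tilt-turn [-0.      0.0001 -0.0001] q [-0.74  0.33  0.07  1.77 -0.03  1.04  0.54]
[0.48   0.3536 0.082 ] shift mm [ 1.3 -0.6  0.7]
```

```bash
python3 -m creep '[[-5,0,0,0,0,0,25],[-10,0,0,0,0,0,25],[-20,0,0,0,0,0,25],[-35,0,0,0,0,0,25],[-40,0,0,0,0,0,25]]' 30; python3 -m creep '[[-25,0,0,0,0,0,25],[-10,0,0,0,0,0,25],[0,0,0,0,0,0,25],[0,0,0,0,0,0,25]]'; python3 go.py .5978 -.0227 .228 .5978 -.0227 .0925; python3 - <<'E'
from h import *
d=get_image("scene"); cv2.imwrite("pics/s5.png",d["img"][:,:,::-1])
E
```

```text
time: 12.65
position: [0.4791, 0.354, 0.3579]
tool_rot: [0.292, 1.552, -0.295]
ft_force: [0.4, 1.5, 0.1]
grip_width: 0.367
time: 13.05
position: [0.4792, 0.3541, 0.3909]
tool_rot: [0.292, 1.552, -0.295]
ft_force: [-0.1, -0.6, -2.5]
grip_width: 0.368
t 13.05 grasp pt [0.4789 0.3539 0.2269] F [-0.1 -0.6 -2.5] w 32.0
x [-0.0016 -0.0014 -1.    ] y [ 0.3651  0.931  -0.0018] tilt-turn [ 0.     -0.001   0.0018] q [-0.75  0.21  0.08  1.61 -0.02  1.32  0.53]
[ 0.5978 -0.0227  0.228 ] shift mm [  -0.8 -307.2  248.2]
[ 0.5978 -0.0227  0.0925] shift mm [1.355e+02 3.000e-01 1.000e-01]
```

View pics/s5.png

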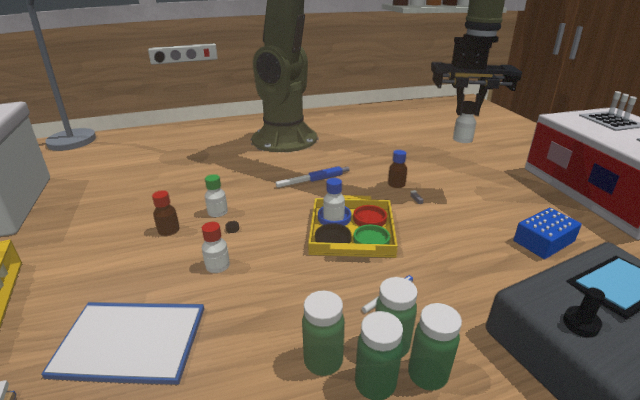

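The black bottle hangs upright at (465,125). Carrying it to the black cup.

```bash
python3 -m creep '[[0,-16,13,0,0,0,25],[0,-31,25,0,0,0,25],[0,-35,28,0,0,0,25],[0,-35,28,0,0,0,25],[0,-35,28,0,0,0,25]]'; python3 -m creep '[[0,-35,28,0,0,0,25],[0,-35,28,0,0,0,25],[0,-35,28,0,0,0,25],[0,-31,25,0,0,0,25],[0,-16,13,0,0,0,25]]'; python3 -m creep '[[0,-4,4,0,0,0,25],[0,0,0,0,0,0,25],[0,0,0,0,0,0,25],[0,0,0,0,0,0,25]]'; python3 go.py .5978 -.0227 .0925
```

```text
time: 13.6
position: [0.5374, 0.1666, 0.3903]
tool_rot: [0.292, 1.553, -0.295]
ft_force: [1.0, 0.0, -1.7]
grip_width: 0.369
time: 14.1
position: [0.5956, -0.0225, 0.3903]
tool_rot: [0.295, 1.553, -0.3]
ft_force: [-0.3, -0.0, -1.9]
grip_width: 0.37
time: 14.5
position: [0.5977, -0.0206, 0.3919]
tool_rot: [0.291, 1.552, -0.29]
ft_force: [-0.2, -0.2, -1.1]
grip_width: 0.369
t 14.5 grasp pt [ 0.5976 -0.0204  0.2279] F [-0.2 -0.2 -1.1] w 32.1
x [-8.e-04  1.e-03 -1.e+00] y [3.621e-01 9.321e-01 6.000e-04] tilt-turn [-0.     -0.0011 -0.0006] q [-0.31  0.22  0.35  1.62 -0.08  1.32  1.25]
[ 0.5978 -0.0227  0.0925] shift mm [135.4  -2.1   1.1]
```

```bash
python3 -m creep '[[20,0,0,0,0,0,25],[35,-1,0,0,0,0,25],[35,0,0,0,0,0,25],[15,0,0,0,0,0,25],[0,0,0,0,0,0,25]]'; python3 -m creep '[[0,0,0,0,0,0,25],[0,0,0,0,0,0,25]]'; python3 go.py .5978 -.0227 .0925;  python3 - <<'E'
from h import *
d=get_image("scene"); cv2.imwrite("pics/s6.png",cv2.resize(d["img"][80:260,220:500,::-1],None,fx=2.8,fy=2.8))
E
```

```text
time: 15.0
position: [0.5966, -0.0226, 0.285]
tool_rot: [0.291, 1.556, -0.293]
ft_force: [0.1, 0.1, -1.7]
grip_width: 0.364
time: 15.2
position: [0.5985, -0.0237, 0.2895]
tool_rot: [0.294, 1.547, -0.292]
ft_force: [0.3, -0.2, -0.9]
grip_width: 0.375
t 15.2 grasp pt [ 0.5991 -0.0236  0.1255] F [ 0.3 -0.2 -0.9] w 32.6
x [ 3.7e-03  3.0e-04 -1.0e+00] y [0.3648 0.9311 0.0017] tilt-turn [-0.      0.0034 -0.0017] q [-0.29  0.3   0.34  1.74 -0.11  1.12  1.28]
[ 0.5978 -0.0227  0.0925] shift mm [33.   0.3 -1.7]
```

View pics/s6.png

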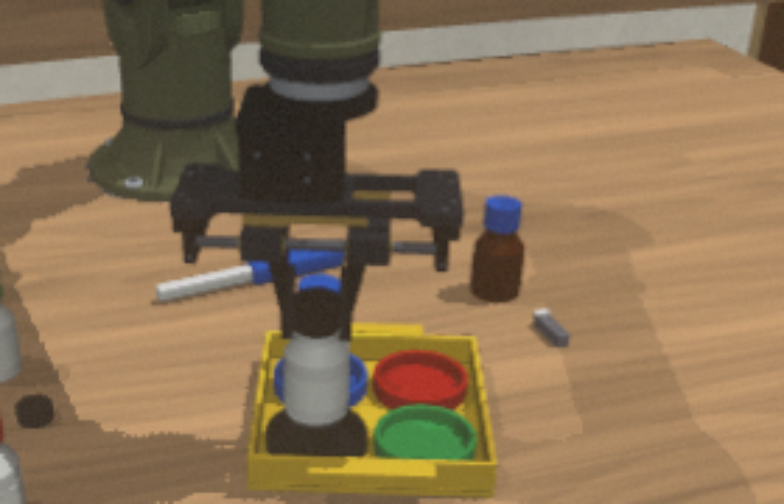

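The bottle is upright over the black cup, about (317,420) in the crop, and clear of blue. Lowering.

```bash
python3 -m creep '[[8,0,0,0,0,0,25],[10,0,0,0,0,0,25],[8,0,0,0,0,0,25],[3,0,0,0,0,0,25],[0,0,0,0,0,0,25]]'; python3 -m creep '[[1,0,0,0,0,0,25],[0,0,0,0,0,0,25],[0.5,0,0,0,0,0,25],[0,0,0,0,0,0,25]]'; python3 go.py .5978 -.0227 .0925
```

```text
time: 15.75
position: [0.5972, -0.0239, 0.2572]
tool_rot: [0.293, 1.553, -0.294]
ft_force: [0.7, 0.0, -1.5]
grip_width: 0.371
time: 16.15
position: [0.5977, -0.0238, 0.257]
tool_rot: [0.293, 1.55, -0.293]
ft_force: [-0.3, 0.2, -1.4]
grip_width: 0.368
t 16.15 grasp pt [ 0.5977 -0.0238  0.093 ] F [-0.3  0.2 -1.4] w 32.0
x [ 4.e-04  1.e-04 -1.e+00] y [3.651e-01 9.310e-01 3.000e-04] tilt-turn [ 0.      0.0004 -0.0003] q [-0.29  0.33  0.34  1.76 -0.12  1.06  1.29]
[ 0.5978 -0.0227  0.0925] shift mm [ 0.5  1.1 -0.4]
```

```bash
python3 -m creep '[[1,0,0,0,0,0,25],[0,0,0,0,0,0,25],[0,0,0,0,0,0,25]]'; python3 go.py .5978 -.0227 .0925
```

```text
time: 16.45
position: [0.5978, -0.0238, 0.2563]
tool_rot: [0.293, 1.55, -0.293]
ft_force: [-0.7, 0.1, 2.4]
grip_width: 0.369
t 16.45 grasp pt [ 0.598  -0.0238  0.0923] F [-0.7  0.1  2.4] w 32.1
x [ 1.e-03  2.e-04 -1.e+00] y [3.651e-01 9.310e-01 5.000e-04] tilt-turn [-0.      0.0008 -0.0005] q [-0.29  0.33  0.34  1.77 -0.12  1.06  1.29]
[ 0.5978 -0.0227  0.0925] shift mm [-0.2  1.  -0.6]
```

```bash
python3 -m creep '[[0,0,0,0,0,0,36],[0,0,0,0,0,0,45],[0,0,0,0,0,0,56],[0,0,0,0,0,0,62],[0,0,0,0,0,0,62]]'; python3 -m creep '[[-10,0,0,0,0,0,62],[-20,0,0,0,0,0,62],[-40,0,0,0,0,0,62],[-40,0,0,0,0,0,62],[-25,0,0,0,0,0,62]]' ; python3 -m creep '[[-10,0,0,0,0,0,62],[0,0,0,0,0,0,62],[0,0,0,0,0,0,62]]' ; python3 go.py .6067 -.2674 .24 .6067 -.2674 .082; python3 - <<'E'
from h import *
d=get_image("scene"); cv2.imwrite("pics/s7.png",d["img"][:,:,::-1])
E
```

```text
time: 16.95
position: [0.5976, -0.0238, 0.2557]
tool_rot: [0.293, 1.551, -0.293]
ft_force: [0.2, -0.1, -0.3]
grip_width: 0.669
time: 17.45
position: [0.598, -0.0242, 0.3951]
tool_rot: [0.294, 1.546, -0.292]
ft_force: [0.2, 0.4, 0.2]
grip_width: 0.715
time: 17.75
position: [0.5972, -0.0237, 0.3994]
tool_rot: [0.293, 1.553, -0.294]
ft_force: [0.3, 0.1, -0.4]
grip_width: 0.712
t 17.75 grasp pt [ 0.5969 -0.0237  0.2354] F [ 0.3  0.1 -0.4] w 61.9
x [-0.002 -0.    -1.   ] y [ 3.651e-01  9.310e-01 -7.000e-04] tilt-turn [-0.     -0.0018  0.0007] q [-0.31  0.22  0.35  1.61 -0.08  1.33  1.25]
[ 0.6067 -0.2674  0.24  ] shift mm [  -4.6 -223.3   98.1]
[ 0.6067 -0.2674  0.082 ] shift mm [1.58e+02 1.00e-01 3.00e-01]
```

View pics/s7.png

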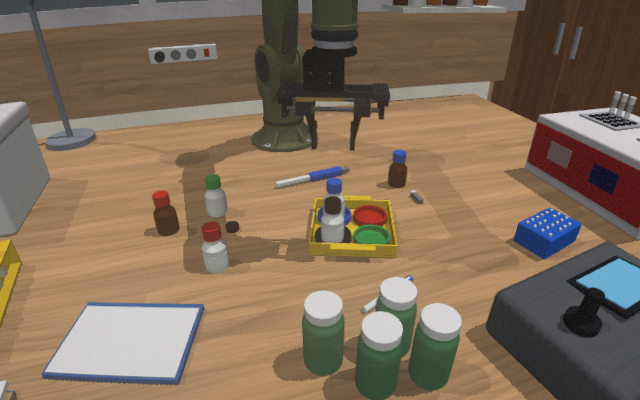

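Black stands upright in its cup at (333,225). Red next.

```bash
python3 -m creep '[[0,-16,7,0,0,0,70],[0,-37,16,0,0,0,87],[0,-40,17,0,0,0,87],[0,-40,17,0,0,0,87],[0,-40,17,0,0,0,87]]' ; python3 -m creep '[[0,-32,15,0,0,0,87],[0,-15,7,0,0,0,87],[0,-3,1,0,0,0,87],[0,0,0,0,0,0,87],[0,0,0,0,0,0,87]]' ;python3 -m creep '[[20,0,0,0,0,0,87],[35,0,0,0,0,0,87],[30,0,0,0,0,0,87],[10,0,0,0,0,0,87],[0,0,0,0,0,0,87]]';python3 -m creep '[[0,0,0,0,0,0,87],[0,0,0,0,0,0,87]]';  python3 go.py .6067 -.2674 .082; python3 - <<'E'
from h import *
d=get_image("wrist"); cv2.imwrite("pics/w8.png",d["img"][:,:,::-1])
E
```

```text
time: 18.3
position: [0.6029, -0.2132, 0.3986]
tool_rot: [0.293, 1.554, -0.293]
ft_force: [-0.2, -1.4, -0.6]
grip_width: 0.991
time: 18.8
position: [0.6073, -0.2642, 0.4003]
tool_rot: [0.292, 1.552, -0.289]
ft_force: [-0.3, 0.5, 0.1]
grip_width: 0.997
time: 19.3
position: [0.6066, -0.2648, 0.3043]
tool_rot: [0.293, 1.554, -0.29]
ft_force: [-0.3, -0.1, -0.2]
grip_width: 0.999
time: 19.5
position: [0.6072, -0.2669, 0.308]
tool_rot: [0.292, 1.547, -0.293]
ft_force: [-0.2, -0.1, 0.1]
grip_width: 0.996
t 19.5 grasp pt [ 0.6077 -0.2671  0.144 ] F [-0.2 -0.1  0.1] w 86.7
x [ 0.0034 -0.001  -1.    ] y [3.647e-01 9.311e-01 3.000e-04] tilt-turn [-0.      0.0035 -0.0003] q [ 0.02  0.43  0.46  1.55 -0.2   1.2   1.72]
[ 0.6067 -0.2674  0.082 ] shift mm [62.  -0.7 -1.1]
```

View pics/w8.png

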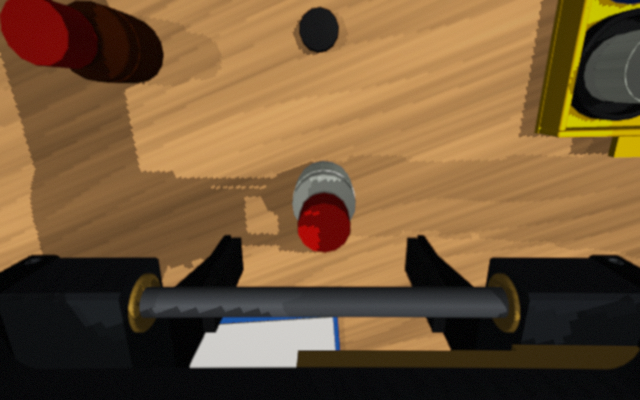

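The red cap (324,222) is centred. Go down, grip and lift.

```bash
python3 -m creep '[[15,0,0,0,0,0,87],[22,0,0,0,0,0,87],[16,0,0,0,0,0,87],[6,0,0,0,0,0,87],[0,0,0,0,0,0,87]]'; python3 -m creep '[[0,0,0,0,0,0,70],[0,0,0,0,0,0,55],[0,0,0,0,0,0,40],[0,0,0,0,0,0,25],[0,0,0,0,0,0,25]]' 30;python3 -m creep '[[0,0,0,0,0,0,25],[0,0,0,0,0,0,25],[0,0,0,0,0,0,25]]'; python3 go.py .6067 -.2674 .082
```

```text
time: 20.05
position: [0.6061, -0.2667, 0.2453]
tool_rot: [0.294, 1.553, -0.293]
ft_force: [-0.3, 0.2, -1.0]
grip_width: 1.004
time: 20.55
position: [0.6066, -0.2669, 0.2471]
tool_rot: [0.293, 1.55, -0.293]
ft_force: [0.8, 0.5, -0.4]
grip_width: 0.629
time: 20.85
position: [0.6065, -0.2668, 0.2467]
tool_rot: [0.293, 1.551, -0.293]
ft_force: [-0.0, -0.5, 1.1]
grip_width: 0.37
t 20.85 grasp pt [ 0.6065 -0.2668  0.0827] F [-0.  -0.5  1.1] w 32.2
x [ 0.e+00  1.e-04 -1.e+00] y [3.651e-01 9.310e-01 1.000e-04] tilt-turn [-0.     -0.     -0.0001] q [ 0.03  0.49  0.45  1.61 -0.23  1.1   1.74]
[ 0.6067 -0.2674  0.082 ] shift mm [ 0.7 -0.5  0.4]
```

```bash
python3 -m creep '[[-5,0,0,0,0,0,25],[-10,0,0,0,0,0,25],[-20,0,0,0,0,0,25],[-35,0,0,0,0,0,25],[-40,0,0,0,0,0,25]]' 30; python3 -m creep '[[-25,0,0,0,0,0,25],[-10,0,0,0,0,0,25],[0,0,0,0,0,0,25],[0,0,0,0,0,0,25]]'; python3 go.py .5495 .0822 .228; python3 - <<'E'
from h import *
d=get_image("scene"); cv2.imwrite("pics/s9.png",d["img"][:,:,::-1])
E
```

```text
time: 21.35
position: [0.606, -0.2666, 0.3574]
tool_rot: [0.294, 1.553, -0.293]
ft_force: [0.0, 0.4, -0.2]
grip_width: 0.369
time: 21.75
position: [0.6061, -0.2666, 0.3903]
tool_rot: [0.294, 1.553, -0.293]
ft_force: [-0.2, -0.7, -1.2]
grip_width: 0.368
t 21.75 grasp pt [ 0.6058 -0.2664  0.2263] F [-0.2 -0.7 -1.2] w 32.0
x [-0.0019  0.001  -1.    ] y [3.651e-01 9.310e-01 2.000e-04] tilt-turn [-0.     -0.0022 -0.0002] q [ 0.01  0.37  0.48  1.45 -0.17  1.36  1.7 ]
[0.5495 0.0822 0.228 ] shift mm [  -1.3  304.  -179.7]
```

View pics/s9.png

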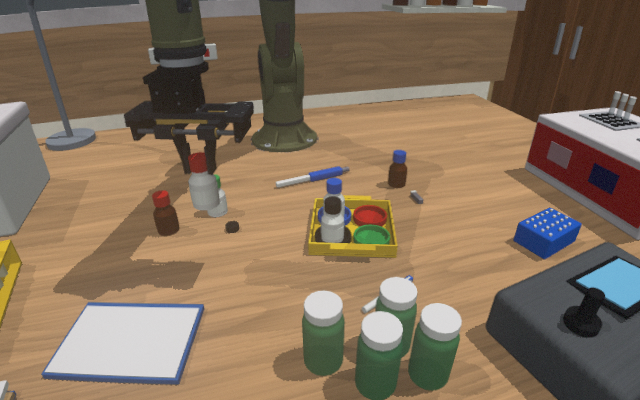

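The red-capped white bottle hangs upright at (203,185). Carrying it to the red cup.

```bash
python3 -m creep '[[0,15,-9,0,0,0,25],[0,32,-19,0,0,0,25],[0,36,-21,0,0,0,25],[0,36,-21,0,0,0,25],[0,36,-21,0,0,0,25]]'; python3 -m creep '[[0,36,-21,0,0,0,25],[0,36,-21,0,0,0,25],[0,35,-21,0,0,0,25],[0,26,-16,0,0,0,25],[0,12,-8,0,0,0,25]]'; python3 -m creep '[[0,4,-2,0,0,0,25],[0,0,0,0,0,0,25],[0,0,0,0,0,0,25],[0,0,0,0,0,0,25]]'; python3 go.py .5495 .0822 .0917
```

```text
time: 22.3
position: [0.5773, -0.0862, 0.3905]
tool_rot: [0.293, 1.553, -0.292]
ft_force: [-0.6, 0.5, -1.0]
grip_width: 0.368
time: 22.8
position: [0.5486, 0.0823, 0.3907]
tool_rot: [0.289, 1.554, -0.288]
ft_force: [0.3, -0.2, -1.4]
grip_width: 0.371
time: 23.2
position: [0.5503, 0.0798, 0.3917]
tool_rot: [0.295, 1.55, -0.296]
ft_force: [-0.4, 0.3, -1.6]
grip_width: 0.369
t 23.2 grasp pt [0.5503 0.0797 0.2277] F [-0.4  0.3 -1.6] w 32.1
x [ 1.e-04 -6.e-04 -1.e+00] y [ 3.682e-01  9.298e-01 -5.000e-04] tilt-turn [0.     0.0004 0.0005] q [-0.45  0.13  0.28  1.72 -0.04  1.3   1.03]
[0.5495 0.0822 0.0917] shift mm [136.    2.1  -1.7]
```

```bash
python3 -m creep '[[20,0,0,0,0,0,25],[35,0,0,0,0,0,25],[35,0,0,0,0,0,25],[15,0,0,0,0,0,25],[0,0,0,0,0,0,25]]'; python3 -m creep '[[0,0,0,0,0,0,25],[0,0,0,0,0,0,25]]'; python3 go.py .5495 .0822 .0917;  python3 - <<'E'
from h import *
d=get_image("scene"); cv2.imwrite("pics/s10.png",cv2.resize(d["img"][80:260,220:500,::-1],None,fx=2.8,fy=2.8))
E
```

```text
time: 23.7
position: [0.5492, 0.0809, 0.2846]
tool_rot: [0.293, 1.555, -0.296]
ft_force: [0.0, -0.5, -1.1]
grip_width: 0.372
time: 23.9
position: [0.5509, 0.0818, 0.2889]
tool_rot: [0.295, 1.547, -0.292]
ft_force: [0.5, -0.4, -0.6]
grip_width: 0.368
t 23.9 grasp pt [0.5515 0.0819 0.1249] F [ 0.5 -0.4 -0.6] w 32.0
x [ 3.6e-03  9.0e-04 -1.0e+00] y [0.3655 0.9308 0.0021] tilt-turn [-0.      0.003  -0.0021] q [-0.44  0.21  0.27  1.84 -0.06  1.1   1.05]
[0.5495 0.0822 0.0917] shift mm [33.2 -0.5 -2. ]
```

View pics/s10.png

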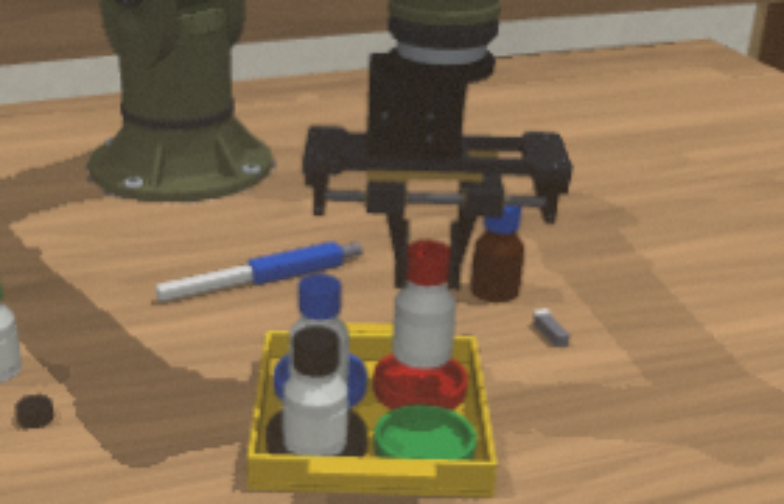

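Red is upright over its cup at (424,350). Lowering.

```bash
python3 -m creep '[[8,0,0,0,0,0,25],[10,0,-1,0,0,0,25],[8,0,0,0,0,0,25],[3,0,0,0,0,0,25],[0,0,0,0,0,0,25]]'; python3 -m creep '[[1,0,0,0,0,0,25],[0,0,0,0,0,0,25],[1,0,0,0,0,0,25],[0,0,0,0,0,0,25],[0,0,0,0,0,0,25]]'; python3 go.py .5495 .0822 .0917
```

```text
time: 24.45
position: [0.5486, 0.0822, 0.2568]
tool_rot: [0.293, 1.552, -0.294]
ft_force: [0.6, -0.6, -0.9]
grip_width: 0.372
time: 24.95
position: [0.549, 0.0823, 0.2559]
tool_rot: [0.293, 1.551, -0.293]
ft_force: [-0.3, -0.5, -0.7]
grip_width: 0.367
t 24.95 grasp pt [0.5491 0.0823 0.0919] F [-0.3 -0.5 -0.7] w 31.9
x [ 3.e-04  1.e-04 -1.e+00] y [3.651e-01 9.310e-01 2.000e-04] tilt-turn [ 0.      0.0002 -0.0002] q [-0.43  0.25  0.27  1.87 -0.07  1.04  1.06]
[0.5495 0.0822 0.0917] shift mm [0.2 0.1 0.4]
```

```bash
python3 -m creep '[[0.7,0,0,0,0,0,25],[0,0,0,0,0,0,25],[0,0,0,0,0,0,25]]'; python3 go.py .5495 .0822 .0917
```

```text
time: 25.25
position: [0.5492, 0.0823, 0.2557]
tool_rot: [0.294, 1.55, -0.293]
ft_force: [-1.0, 0.2, 2.8]
grip_width: 0.37
t 25.25 grasp pt [0.5493 0.0823 0.0917] F [-1.   0.2  2.8] w 32.2
x [ 8.e-04  3.e-04 -1.e+00] y [3.651e-01 9.310e-01 6.000e-04] tilt-turn [ 0.      0.0006 -0.0006] q [-0.43  0.25  0.27  1.87 -0.08  1.03  1.06]
[0.5495 0.0822 0.0917] shift mm [-0.  -0.1  0.2]
```

```bash
python3 -m creep '[[0,0,0,0,0,0,36],[0,0,0,0,0,0,45],[0,0,0,0,0,0,56],[0,0,0,0,0,0,62],[0,0,0,0,0,0,62]]'; python3 -m creep '[[-10,0,0,0,0,0,62],[-20,0,0,0,0,0,62],[-40,0,0,0,0,0,62],[-40,0,0,0,0,0,62],[-25,0,0,0,0,0,62]]' ; python3 -m creep '[[-10,0,0,0,0,0,62],[0,0,0,0,0,0,62],[0,0,0,0,0,0,62]]' ; python3 go.py .4050 -.2524 .24 ; python3 - <<'E'
from h import *
d=get_image("scene"); cv2.imwrite("pics/s11.png",d["img"][:,:,::-1])
E
```

```text
time: 25.75
position: [0.5489, 0.0822, 0.2549]
tool_rot: [0.293, 1.551, -0.293]
ft_force: [0.4, -0.8, 0.0]
grip_width: 0.67
time: 26.25
position: [0.5494, 0.0821, 0.3943]
tool_rot: [0.295, 1.546, -0.292]
ft_force: [1.3, 0.1, -0.2]
grip_width: 0.713
time: 26.55
position: [0.5486, 0.0822, 0.3988]
tool_rot: [0.293, 1.553, -0.294]
ft_force: [0.1, 0.3, -0.9]
grip_width: 0.715
t 26.55 grasp pt [0.5482 0.0822 0.2348] F [ 0.1  0.3 -0.9] w 62.2
x [-1.9e-03 -4.0e-04 -1.0e+00] y [ 0.3651  0.931  -0.0011] tilt-turn [-0.     -0.0016  0.0011] q [-0.45  0.12  0.28  1.71 -0.03  1.32  1.03]
[ 0.405  -0.2524  0.24  ] shift mm [  -4.8 -363.8  -11.2]
```

View pics/s11.png

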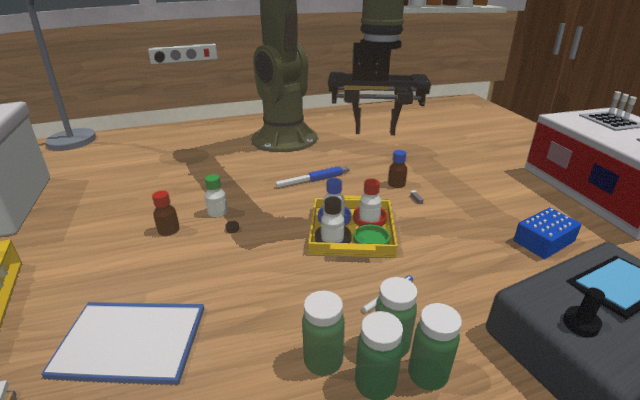

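Red stands upright in its cup at (371,205). Green last.

```bash
python3 -m creep '[[0,-18,0,0,0,0,70],[0,-36,-1,0,0,0,87],[0,-42,-2,0,0,0,87],[0,-42,-2,0,0,0,87],[0,-42,-2,0,0,0,87]]' ; python3 -m creep '[[0,-42,-2,0,0,0,87],[0,-42,-2,0,0,0,87],[0,-42,-1,0,0,0,87],[0,-34,0,0,0,0,87],[0,-18,0,0,0,0,87]]' ;python3 -m creep '[[0,-6,0,0,0,0,87],[0,0,0,0,0,0,87],[0,0,0,0,0,0,87],[0,0,0,0,0,0,87]]'; python3 go.py .405 -.2524 .14
```

```text
time: 27.1
position: [0.4748, -0.0854, 0.3988]
tool_rot: [0.294, 1.553, -0.294]
ft_force: [-0.0, -0.6, 0.5]
grip_width: 0.985
time: 27.6
position: [0.4038, -0.2505, 0.3991]
tool_rot: [0.298, 1.552, -0.298]
ft_force: [0.2, 0.1, 0.0]
grip_width: 1.004
time: 28.0
position: [0.4054, -0.251, 0.3998]
tool_rot: [0.292, 1.552, -0.291]
ft_force: [0.1, -0.6, 0.2]
grip_width: 0.999
t 28.0 grasp pt [ 0.4054 -0.2509  0.2358] F [ 0.1 -0.6  0.2] w 86.9
x [-4.e-04  4.e-04 -1.e+00] y [3.629e-01 9.318e-01 2.000e-04] tilt-turn [ 0.     -0.0005 -0.0002] q [-0.13 -0.08  0.61  1.89  0.05  1.32  1.66]
[ 0.405  -0.2524  0.14  ] shift mm [95.8 -1.5  0.3]
```

```bash
python3 -m creep '[[20,0,0,0,0,0,87],[35,0,0,0,0,0,87],[30,0,0,0,0,0,87],[10,0,0,0,0,0,87],[0,0,0,0,0,0,87]]';python3 -m creep '[[0,0,0,0,0,0,87],[0,0,0,0,0,0,87]]';  python3 go.py .405 -.2524 .082; python3 - <<'E'
from h import *
d=get_image("wrist"); cv2.imwrite("pics/w12.png",d["img"][:,:,::-1])
E
```

```text
time: 28.5
position: [0.4048, -0.2513, 0.3039]
tool_rot: [0.293, 1.554, -0.292]
ft_force: [-0.9, 0.4, -0.6]
grip_width: 0.998
time: 28.7
position: [0.4057, -0.2525, 0.3066]
tool_rot: [0.293, 1.548, -0.293]
ft_force: [-0.2, 0.1, 0.2]
grip_width: 1.002
t 28.7 grasp pt [ 0.4061 -0.2526  0.1426] F [-0.2  0.1  0.2] w 87.2
x [ 2.7e-03 -8.0e-04 -1.0e+00] y [3.647e-01 9.311e-01 3.000e-04] tilt-turn [ 0.      0.0028 -0.0003] q [-0.12  0.02  0.63  2.01 -0.01  1.12  1.71]
[ 0.405  -0.2524  0.082 ] shift mm [60.6 -0.2 -1.3]
```

View pics/w12.png

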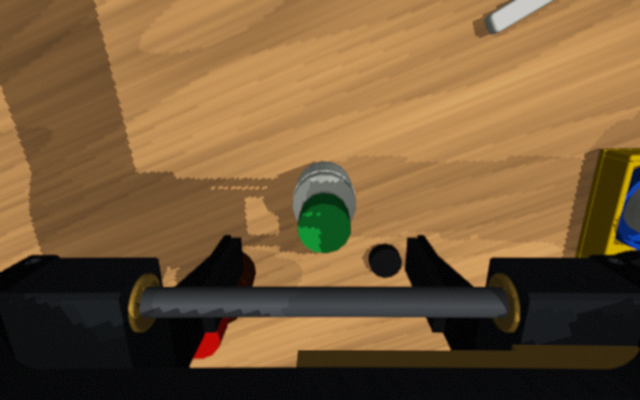

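The green cap (324,222) is centred. brown_red is 83 mm to the side in tool z and clear of the fingers.

```bash
python3 -m creep '[[15,0,0,0,0,0,87],[22,0,0,0,0,0,87],[15,0,0,0,0,0,87],[6,0,0,0,0,0,87],[0,0,0,0,0,0,87]]'; python3 -m creep '[[0,0,0,0,0,0,70],[0,0,0,0,0,0,55],[0,0,0,0,0,0,40],[0,0,0,0,0,0,25],[0,0,0,0,0,0,25]]' 30;python3 -m creep '[[0,0,0,0,0,0,25],[0,0,0,0,0,0,25],[0,0,0,0,0,0,25]]'; python3 go.py .405 -.2524 .082
```

```text
time: 29.25
position: [0.405, -0.2522, 0.2471]
tool_rot: [0.293, 1.551, -0.293]
ft_force: [0.4, -0.4, 0.3]
grip_width: 0.998
time: 29.75
position: [0.405, -0.2523, 0.2473]
tool_rot: [0.293, 1.55, -0.293]
ft_force: [0.8, -0.4, 0.3]
grip_width: 0.631
time: 30.05
position: [0.4049, -0.2522, 0.247]
tool_rot: [0.293, 1.551, -0.293]
ft_force: [0.3, 0.0, -0.5]
grip_width: 0.371
t 30.05 grasp pt [ 0.4049 -0.2522  0.083 ] F [ 0.3  0.  -0.5] w 32.3
x [ 0.e+00  1.e-04 -1.e+00] y [3.651e-01 9.310e-01 1.000e-04] tilt-turn [-0.     -0.     -0.0001] q [-0.1   0.1   0.64  2.07 -0.07  0.99  1.77]
[ 0.405  -0.2524  0.082 ] shift mm [ 1.  -0.2  0.2]
```

```bash
python3 -m creep '[[-5,0,0,0,0,0,25],[-10,0,0,0,0,0,25],[-20,0,0,0,0,0,25],[-35,0,0,0,0,0,25],[-40,0,0,0,0,0,25]]' 30; python3 -m creep '[[-25,0,0,0,0,0,25],[-10,0,0,0,0,0,25],[0,0,0,0,0,0,25],[0,0,0,0,0,0,25]]'; python3 go.py .6264 .0542 .228; python3 - <<'E'
from h import *
d=get_image("scene"); cv2.imwrite("pics/s13.png",d["img"][:,:,::-1])
E
```

```text
time: 30.55
position: [0.4042, -0.2521, 0.358]
tool_rot: [0.294, 1.553, -0.294]
ft_force: [1.0, -0.1, -1.4]
grip_width: 0.373
time: 30.95
position: [0.4045, -0.252, 0.3909]
tool_rot: [0.294, 1.553, -0.293]
ft_force: [-0.0, 0.1, -1.6]
grip_width: 0.37
t 30.95 grasp pt [ 0.4042 -0.2519  0.2269] F [-0.   0.1 -1.6] w 32.1
x [-1.6e-03  8.0e-04 -1.0e+00] y [3.652e-01 9.309e-01 1.000e-04] tilt-turn [ 0.     -0.0018 -0.0001] q [-0.14 -0.07  0.62  1.9   0.04  1.3   1.66]
[0.6264 0.0542 0.228 ] shift mm [ -1.2 366.1  95.1]
```

View pics/s13.png

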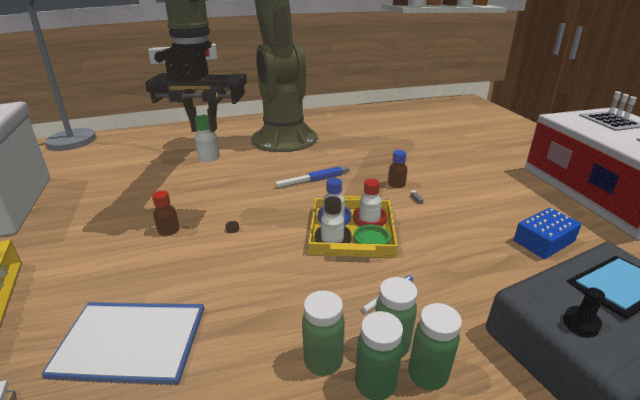

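Green is held upright at (206,140). Carrying it to the green cup.

```bash
python3 -m creep '[[0,18,4,0,0,0,25],[0,36,10,0,0,0,25],[0,42,11,0,0,0,25],[0,42,11,0,0,0,25],[0,42,11,0,0,0,25]]'; python3 -m creep '[[0,42,11,0,0,0,25],[0,42,11,0,0,0,25],[0,42,10,0,0,0,25],[0,35,9,0,0,0,25],[0,18,5,0,0,0,25]]'; python3 -m creep '[[0,7,1,0,0,0,25],[0,0,0,0,0,0,25],[0,0,0,0,0,0,25],[0,0,0,0,0,0,25]]'; python3 go.py .6264 .0542 .092
```

```text
time: 31.5
position: [0.5147, -0.1004, 0.3901]
tool_rot: [0.293, 1.554, -0.294]
ft_force: [1.0, -0.7, -0.2]
grip_width: 0.37
time: 32.0
position: [0.6234, 0.0523, 0.389]
tool_rot: [0.29, 1.555, -0.29]
ft_force: [-1.1, 0.5, -1.3]
grip_width: 0.374
time: 32.4
position: [0.6255, 0.0522, 0.3921]
tool_rot: [0.295, 1.551, -0.296]
ft_force: [1.1, 0.0, -0.6]
grip_width: 0.37
t 32.4 grasp pt [0.6255 0.0521 0.2281] F [ 1.1  0.  -0.6] w 32.2
x [-4.e-04 -5.e-04 -1.e+00] y [ 3.676e-01  9.300e-01 -6.000e-04] tilt-turn [ 0.     -0.0001  0.0006] q [-0.42  0.29  0.36  1.54 -0.1   1.33  1.15]
[0.6264 0.0542 0.092 ] shift mm [1.361e+02 2.400e+00 1.000e-01]
```

```bash
python3 -m creep '[[20,0,0,0,0,0,25],[35,0,0,0,0,0,25],[35,0,0,0,0,0,25],[15,0,0,0,0,0,25],[0,0,0,0,0,0,25]]'; python3 -m creep '[[0,0,0,0,0,0,25],[0,0,0,0,0,0,25]]'; python3 go.py .6264 .0542 .092;  python3 - <<'E'
from h import *
d=get_image("scene"); cv2.imwrite("pics/s14.png",cv2.resize(d["img"][80:260,220:500,::-1],None,fx=2.8,fy=2.8))
E
```

```text
time: 32.9
position: [0.6249, 0.0533, 0.285]
tool_rot: [0.293, 1.555, -0.296]
ft_force: [0.0, 0.5, -0.5]
grip_width: 0.371
time: 33.1
position: [0.6269, 0.0539, 0.2895]
tool_rot: [0.295, 1.547, -0.292]
ft_force: [0.8, 0.3, -1.5]
grip_width: 0.37
t 33.1 grasp pt [0.6276 0.054  0.1255] F [ 0.8  0.3 -1.5] w 32.2
x [ 3.9e-03  7.0e-04 -1.0e+00] y [0.3655 0.9308 0.0021] tilt-turn [ 0.      0.0033 -0.0021] q [-0.41  0.36  0.35  1.66 -0.13  1.14  1.17]
[0.6264 0.0542 0.092 ] shift mm [33.5 -0.3 -1.3]
```

View pics/s14.png

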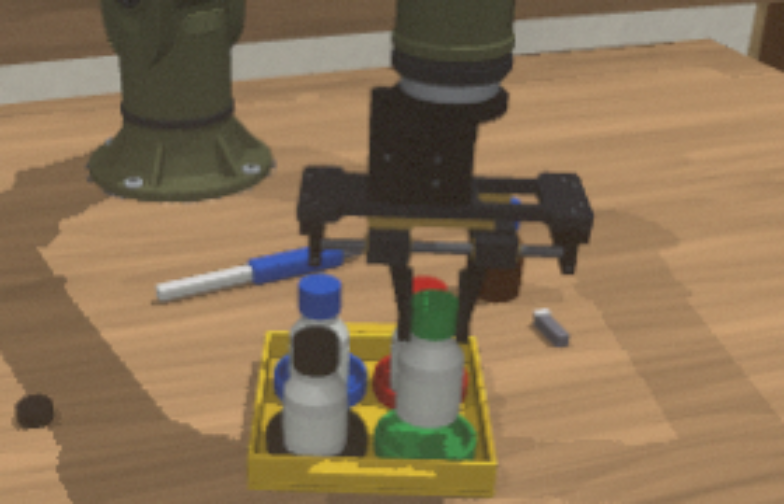

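Green is upright over its cup at (430,410). Lowering.

```bash
python3 -m creep '[[8,0,0,0,0,0,25],[10,0,0,0,0,0,25],[8,0,0,0,0,0,25],[3,0,0,0,0,0,25],[0,0,0,0,0,0,25]]'; python3 -m creep '[[1,0,0,0,0,0,25],[0,0,0,0,0,0,25],[1,0,0,0,0,0,25],[0,0,0,0,0,0,25],[0,0,0,0,0,0,25]]'; python3 go.py .6264 .0542 .092
```

```text
time: 33.65
position: [0.6257, 0.0542, 0.257]
tool_rot: [0.293, 1.552, -0.294]
ft_force: [0.1, -0.5, -0.4]
grip_width: 0.372
time: 34.15
position: [0.6261, 0.0542, 0.2562]
tool_rot: [0.293, 1.551, -0.293]
ft_force: [0.4, 0.1, -1.1]
grip_width: 0.371
t 34.15 grasp pt [0.6261 0.0542 0.0922] F [ 0.4  0.1 -1.1] w 32.3
x [ 2.e-04  1.e-04 -1.e+00] y [3.651e-01 9.310e-01 2.000e-04] tilt-turn [ 0.      0.0001 -0.0002] q [-0.4   0.4   0.34  1.69 -0.15  1.08  1.18]
[0.6264 0.0542 0.092 ] shift mm [0.2 0.1 0.3]
```

```bash
python3 -m creep '[[0.7,0,0,0,0,0,25],[0,0,0,0,0,0,25],[0,0,0,0,0,0,25]]'; python3 go.py .6264 .0542 .092
```

```text
time: 34.45
position: [0.6262, 0.0542, 0.256]
tool_rot: [0.294, 1.55, -0.293]
ft_force: [-1.5, 0.4, 4.3]
grip_width: 0.37
t 34.45 grasp pt [0.6263 0.0542 0.092 ] F [-1.5  0.4  4.3] w 32.2
x [ 7.e-04  3.e-04 -1.e+00] y [3.651e-01 9.310e-01 5.000e-04] tilt-turn [-0.      0.0006 -0.0005] q [-0.4   0.4   0.34  1.69 -0.15  1.08  1.18]
[0.6264 0.0542 0.092 ] shift mm [0.  0.  0.1]
```

Contact at 4.3 N. Release, rise and move aside for a final check in the top view.

```bash
python3 -m creep '[[0,0,0,0,0,0,36],[0,0,0,0,0,0,45],[0,0,0,0,0,0,56],[0,0,0,0,0,0,62],[0,0,0,0,0,0,62]]'; python3 -m creep '[[-10,0,0,0,0,0,62],[-20,0,0,0,0,0,62],[-40,0,0,0,0,0,62],[-45,0,0,0,0,0,62],[-45,0,0,0,0,0,62]]' ; python3 -m creep '[[-20,0,0,0,0,0,62],[0,20,-10,0,0,0,62],[0,35,-17,0,0,0,62],[0,40,-17,0,0,0,62],[0,40,-17,0,0,0,62]]' ; python3 -m creep '[[0,40,-17,0,0,0,62],[0,40,-17,0,0,0,62],[0,40,-17,0,0,0,62],[0,20,-9,0,0,0,62],[0,0,0,0,0,0,62]]'; python3 -m creep '[[0,0,0,0,0,0,62],[0,0,0,0,0,0,62]]'; python3 - <<'E'
from h import *
d=get_image("scene"); cv2.imwrite("pics/s15.png",d["img"][:,:,::-1])
d=get_image("top"); cv2.imwrite("pics/t15.png",cv2.resize(d["img"][100:300,150:470,::-1],None,fx=2.5,fy=2.5))
E
```

```text
time: 34.95
position: [0.626, 0.0542, 0.2552]
tool_rot: [0.293, 1.551, -0.293]
ft_force: [-0.2, 0.8, -0.4]
grip_width: 0.666
time: 35.45
position: [0.6257, 0.054, 0.4177]
tool_rot: [0.293, 1.55, -0.293]
ft_force: [0.5, 0.9, -0.9]
grip_width: 0.706
time: 35.95
position: [0.6183, 0.203, 0.4367]
tool_rot: [0.295, 1.549, -0.293]
ft_force: [0.2, 0.1, 0.1]
grip_width: 0.712
time: 36.45
position: [0.6118, 0.3598, 0.4351]
tool_rot: [0.289, 1.553, -0.286]
ft_force: [-0.1, 1.3, 0.0]
grip_width: 0.716
time: 36.65
position: [0.6145, 0.3524, 0.436]
tool_rot: [0.295, 1.549, -0.296]
ft_force: [-0.3, -0.2, 0.7]
grip_width: 0.716
```

View pics/s15.png

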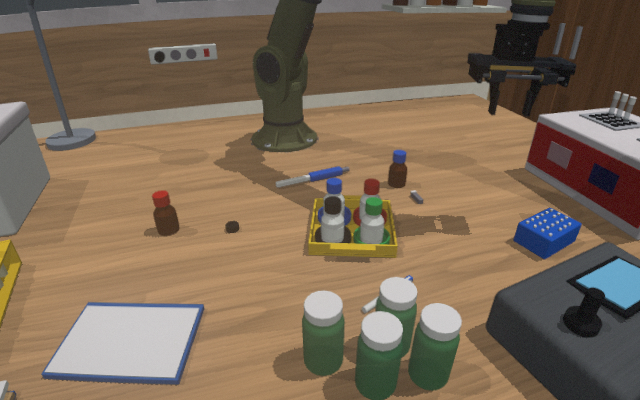

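View pics/t15.png

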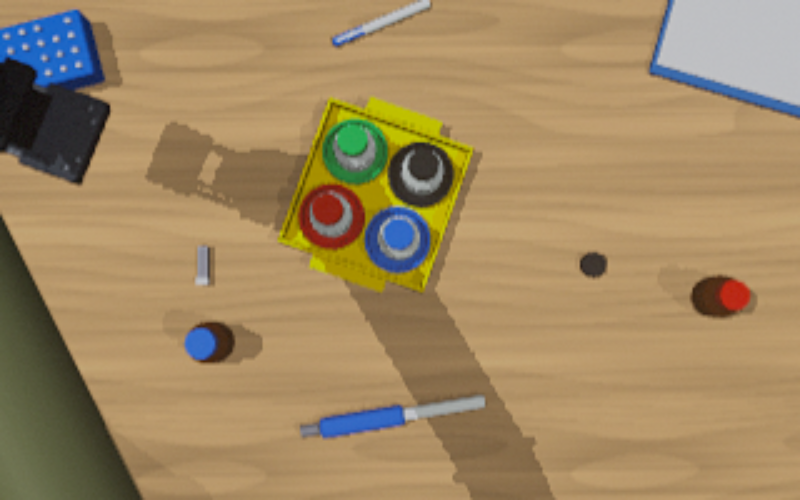

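All four stand upright, each in the cup matching its cap. Top crop: green (352,140), black (424,165), red (328,210), blue (398,238). Both brown bottles are still up. One numeric check, then I hand in.

```bash
python3 - <<'E'
from h import *
T=get_image("top");S=get_image("scene")
for n,a in {"brown_red":(441,218),"brown_blue":(233,237)}.items():
    b=blobs(T["img"],n.split("_")[1],a,14)[0]; print(n,b[1].round(1),onz(T,b[1],.082).round(4))
cup={"red":(.5495,.0822),"blue":(.5211,.0058),"green":(.6264,.0542),"black":(.5978,-.0227)}
for n,c in cup.items():
    # white body: bright unsaturated pixels near the expected spot; also projected cap centre at full depth
    print(n,"expected cap top px top/scene",proj(T,[*c,.103]).round(1),proj(S,[*c,.103]).round(1))
E
python3 - <<'E'
from bench import ctrl,monitor
print(ctrl.close_job(), monitor.get_state()["time"])
E
```

```text
brown_red [443.  217.7] [ 0.4493 -0.367   0.082 ]
brown_blue [229.9 237. ] [0.4038 0.2234 0.082 ]
red expected cap top px top/scene [280.3 182.9] [371.1 181.7]
blue expected cap top px top/scene [308.5 192.9] [333.9 180.7]
green expected cap top px top/scene [290.3 154.8] [373.2 201. ]
black expected cap top px top/scene [318.5 164.9] [332.5 199.8]
the job is handed in; nothing more can be done
the job is handed in; nothing more can be done
```

All four white bottles are standing upright in the cups matching their caps, and I handed the job in at about 37 s of the 90 s allowed. I gripped each one by the cap and lowered it until it met the cup floor, at 1.5–4.3 N. The tool was at the height for a fully seated bottle. Then I let go and moved the arm clear.

- **Cap positions:** read by eye from the final top view, the caps sit within about 1–2.5 pixels (roughly 3–7 mm) of where seated bottles should appear. Blue is the furthest off. The clearance in each cup is 10 mm all round.
- **Brown bottles:** both are still upright and within 1 mm of where they started.
- **Failed or disagreeing checks:** no final check failed. The first cap masks missed the green cap and clipped others in the scene view, so I loosened them before moving. The blue bottle was gripped about 4 mm off centre, and I allowed for that when placing it.

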